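# Gauge two dies and reject the tight one

## Task

One of the two dies in the rack has a hole that is too tight. Take the plug gauge from its stand and try it gently in both dies, the left one first and then the right one, each time going down until it stops but never forcing it. Leave the gauge standing fully home in the die that it passes, with that die still in its rack pocket, stand the other die upright in the reject tray, and leave the jar, the spool and the round tin alone.

Things in the scene. Friction and masses are not known exactly. Their poses are not given: they have to be found in the camera images.
- gauge_grip (a point): middle of the plug gauge's handle, 60 mm above its nose: grasp here. The gauge (0.09 kg) stands upright and loose in its stand: below, a steel pin 16 mm wide, 34 mm long; above it a shoulder 26 mm wide, 5 mm thick; then a round aluminium handle 18 mm wide, 42 mm tall with dark grooves; 81 mm in all; z up the gauge
- gauge_nose (a point): centre of the flat lower end of the gauge's pin; the end is 12 mm wide and chamfered (2 mm by 2 mm) out to the 16 mm of the pin; the shoulder's underside is 34 mm above it
- stand: fixed wooden stand of the gauge, 66 x 66 mm at the foot, 56 x 56 mm above, 40 mm tall, with an upright hole 19 mm wide; the gauge hangs in it by its shoulder with its nose 34 mm below the stand's top; a chest of drawers about 0.2 m tall stands roughly 0.1 m beyond it (+x); origin at the centre of the underside
- die_left: plain dark steel die, a round case 40 mm across and 44 mm tall with a hole in its top, standing upright and loose in the left pocket of the rack as seen from the robot (+y side); about 0.2 kg; origin at the centre of its underside, z up. The two dies look the same; which of them is the tight one changes from run to run
- die_right: plain dark steel die, a round case 40 mm across and 44 mm tall with a hole in its top, standing upright and loose in the right pocket of the rack as seen from the robot (-y side); about 0.2 kg; origin at the centre of its underside, z up. The two dies look the same; which of them is the tight one changes from run to run
- die_left_mouth (a point): centre of the hole's mouth on the left die's top, 44 mm above its underside. The blind hole is 17.4 mm wide and 39 mm deep; in the tight die it narrows to 11 mm from 16 mm below the mouth, a hard ledge on which the gauge stops with its shoulder 18 mm above the die's top; in the good die the gauge sinks until its shoulder rests on the die's top
- die_right_mouth (a point): centre of the hole's mouth on the right die's top, 44 mm above its underside. The blind hole is 17.4 mm wide and 39 mm deep; in the tight die it narrows to 11 mm from 16 mm below the mouth, a hard ledge on which the gauge stops with its shoulder 18 mm above the die's top; in the good die the gauge sinks until its shoulder rests on the die's top
- die_left_centre (a point): centre of the left die, half-way up (22 mm above its underside)
- die_right_centre (a point): centre of the right die, half-way up (22 mm above its underside)
- rack: fixed board of light wood, 80 x 160 x 16 mm, its long side along its y axis, with two round pockets 44 mm wide and 6 mm deep, 90 mm apart, each floored with a rubber pad that gives up to 7 mm under a push (from about 4.5 N, 1.5 N more per mm) and then is hard; the dies stand loosely on the pads, their tops 54 mm above the bench; origin at the centre of the underside
- pocket_left (a point): centre of the floor of the left (+y) pocket of the rack (top of its rubber pad), 10 mm above the bench
- pocket_right (a point): centre of the floor of the right (-y) pocket of the rack (top of its rubber pad), 10 mm above the bench
- reject_tray: fixed open tray of dark wood, outside 100 (x) x 120 (y) x 14 mm, walls and floor 4 mm thick, empty; origin at the centre of the underside
- jar: bystander: glass jar with an orange lid, 64 mm wide, 72 mm tall; origin at the centre of the underside
- cream_spool: bystander: spool of cream thread, 33 mm wide, 58 mm tall; origin at the centre of the underside
- round_tin: bystander: round blue tin, 62 mm wide, 27 mm tall; origin at the centre of the underside
Things that resemble listed ones, but are neither listed nor needed, are in the scene too. What is shaped like the part that bears gauge_grip but green or pink is not meant.

How it is judged:
By the outcome, as a careful person would: the job done as asked, in the order asked, and still so for the second after the job is handed in, with the robot touching nothing.
It also fails if it takes over 72 s, if anything falls off the work surface, if the arm or the gripper's body presses on something with over 40 N, if the wrist force passes 120 N, or if a joint passes its speed limit or range.

## Robot

A 6-joint arm with a two-finger parallel gripper is mounted at the origin on a cart in front of the work surface, level with it; the furniture and walls round the work are solid. World frame = base frame: x ahead of the robot, y to its left, z up, the work surface at z = 0. Lengths are in m, angles in degrees, forces in N, time in s.
With the tool pointing down it reaches from about 0.35 to 0.875 m from the base axis. Payload 4.2 kg.
Tool frame: the origin (TCP) lies at the very end of the fingers, on their centre line; the grasp point (between the pads) lies 19 mm behind it; z points along the fingers, y is the line along which they close (so a half turn about z gives the same grasp; the last joint's range is limited). The gripper opens to 87 mm and grips with 3 to 60 N. Pads are 19 mm wide; open, the fingers measure 117 mm over their backs; the gripper's body (75 mm by 190 mm) begins 51 mm behind the grasp point.
Start: joints at [-53.996, 22.042, 0.453, 0, -68.411, -14.817], TCP at [0.226, -0.583, 0.223] pointing down, gripper open.
Joint ranges: [-179.83, 179.83], [-69.29, 118.12], [-61.27, 80.66], [-181.25, 117.63], [-171.15, -9.14], [-177.46, 177.46]. Speed limits (degrees/s): [159.86, 159.86, 180, 180, 180, 180].

## Interface

Orientations are given as a 3x3 rotation matrix whose columns are the frame's x, y, z axes.
In Python, from station import * gives the robot as it stands.
- The arm moves only by the shell command python3 -m pendant 'ROWS'. ROWS is JSON, a list of rows, each an object of numbers: "x", "y", "z": the shift along the world's x, y, z normalised to -1 to 1, where 1 is 250 mm; "rx", "ry", "rz": the turn, a rotation vector about the world's x, y, z normalised to -1 to 1, where 1 is 180 degrees; "claw": the opening, from 0 (shut) to 1 (fully open). A call has exactly 8 rows; each row is the pose to reach, as a shift and turn from the pose commanded when the call began, turning the shorter way round; what a row does not reach only later rows make up. A row lasts 1/8 s, in which the tool goes at most 62.5 mm and 10.7 degrees, less where a joint would pass 70% of its speed; a pose out of reach is approached as far as the arm can. A call with a number of a shift or a turn outside -1 to 1 is refused whole. A call with a gripper value outside its range is refused whole. The fingers move at their own pace and stop on an object; the grip force is fixed at half the most. Time passes only in rows, so rows that repeat a pose let the fingers close, or fill a call up. It gives the time, the measured TCP pose, the force, the opening and the grip force at its end, in the units of the state.
- sense(): the state, without advancing time (a new reading comes with each control period).
- capture(name): name is "side" or "top"; returns a dict with "color" (400x640x3 uint8, red, green, blue), "mtx" (3x3 intrinsics, pixels), "world_to_cam" (4x4, takes a point from world to camera coordinates). Camera axes: x right, y up, looking along -z (the intrinsics and any distortion apply to the point x, -y, -z); pixel columns grow to the right and rows downward; lengths in m; the calibration is good to about 2 mm. A picture is of the moment at which its call begins. There is no depth.
- finish_job(): hands the job in; it is judged then, once.
Trained networks look in a picture, given as the dict that the camera call returned (one of the last four; its "shot" number tells which), for a name from the list of things; names that differ only in an ending like _2 or _b are one class to them, and where a whole thing is asked for, a point or a joint stands for the part that bears it (a point fixed in the world has none). Each returns a list of dicts, best first, with "conf" (0 to 1); they miss things now and then, are a little off and sometimes report something else, mostly with a low value. They report only what shows in the picture. A call takes as long as a camera call. They do not tell look-alikes from the thing itself.
- search_frame(picture, label): "centre" ([column, row] in pixels, amid what is visible of it).
- regions_of(picture, label): "region" (400x640 bool, what is visible of it) and "centre" ([column, row] in pixels, amid what is visible of it).
The state is a dict: "time_s": time; "joints": joint angles; "joint_velocities": joint speeds; "effort": joint torques, N m; "tcp_pos": TCP position; "ee_rot": TCP orientation; "wrist_force": force on the tool from outside, world axes, zero at the start; "moment": the same for the moment, N m; "gripper_width": opening from 0.0 (shut) to 1.0 (fully open); "gripper_force": force on a finger pad.
Only numpy, scipy, OpenCV 4.12 (cv2) and the standard library are available. Lean on these libraries where they do the work, as an engineer would, in place of code of your own. Each camera call takes 0.05 s, during which the arm holds its last target. There are 200 camera calls.

## Working session

There is one attempt and no reset: what is moved stays moved. The work goes in short steps, Python scripts to look and compute and a shell command to move; the robot and the scene stay as the last step left them, time stands still between calls to the robot, and variables do not carry over. Pictures are saved under pics/ and viewed, at most 10 in all, crops included, and the job is handed in when it is done.

```bash
mkdir -p pics; ls; cat > h.py <<'E'
from station import *
import numpy as np, cv2
def shot(n,f=None):
    p=capture(n)
    if f: cv2.imwrite('pics/'+f,cv2.cvtColor(p['color'],cv2.COLOR_RGB2BGR))
    return p
def ray(p,uv):
    K=np.array(p['mtx']);T=np.array(p['world_to_cam'])
    d=np.linalg.inv(K)@[uv[0],uv[1],1]; d=np.array([d[0],-d[1],-d[2]])
    R=T[:3,:3]; return -R.T@T[:3,3], R.T@d
def atz(p,uv,z):
    o,d=ray(p,uv); return o+d*(z-o[2])/d[2]
def proj(p,X):
    T=np.array(p['world_to_cam']);c=T[:3,:3]@np.array(X)+T[:3,3];q=np.array(p['mtx'])@[c[0],-c[1],-c[2]];return q[:2]/q[2]
def tri(pa,ua,pb,ub):
    o1,d1=ray(pa,ua);o2,d2=ray(pb,ub);d1/=np.linalg.norm(d1);d2/=np.linalg.norm(d2)
    s=np.linalg.lstsq(np.c_[d1,-d2],o2-o1,rcond=None)[0]
    a,b=o1+s[0]*d1,o2+s[1]*d2; return (a+b)/2,np.linalg.norm(a-b)
E
python3 - <<'E'
from h import *
np.set_printoptions(precision=4,suppress=True)
s=shot('side','side0.png');t=shot('top','top0.png')
print([k for k in s]);print(np.array(s['mtx']))
for p in (s,t): print(ray(p,(320,200)))
zs=dict(gauge_grip=.066,gauge_nose=.006,stand=.02,die_left=.03,die_right=.03,die_left_mouth=.054,die_right_mouth=.054,rack=.016,reject_tray=.004,jar=.036,cream_spool=.03,round_tin=.027)
for n,z in zs.items():
    for nm,p in (('s',s),('t',t)):
        print(n,nm,[(round(r['conf'],2),np.round(r['centre']),atz(p,r['centre'],z)[:2].round(3)) for r in search_frame(p,n)[:4]])
E
```

```text
pics
['color', 'mtx', 'world_to_cam', 'shot']
[[393.558    0.     323.1256]
 [  0.     393.558  202.0358]
 [  0.       0.       1.    ]]
(array([0.5025, 0.8971, 0.4075]), array([ 0.0478, -0.9258, -0.375 ]))
(array([0.294 , 0.1228, 1.2096]), array([ 0.1974,  0.0056, -0.9803]))
gauge_grip s [(0.65, array([269., 197.]), array([0.668, 0.037])), (0.62, array([278., 178.]), array([ 0.667, -0.102])), (0.62, array([395., 208.]), array([0.378, 0.098]))]
gauge_grip t [(0.47, array([352., 259.]), array([0.374, 0.042])), (0.42, array([373., 144.]), array([ 0.681, -0.006]))]
gauge_nose s [(0.7, array([395., 210.]), array([ 0.358, -0.033])), (0.57, array([277., 180.]), array([ 0.694, -0.254])), (0.54, array([268., 194.]), array([ 0.704, -0.139]))]
gauge_nose t [(0.27, array([313., 206.]), array([0.519, 0.147])), (0.17, array([368., 190.]), array([ 0.569, -0.001]))]
stand s [(0.6, array([280., 196.]), array([ 0.662, -0.083]))]
stand t [(0.91, array([404., 158.]), array([ 0.659, -0.097]))]
die_left s [(0.94, array([331., 229.]), array([0.518, 0.133])), (0.27, array([310., 307.]), array([0.545, 0.402
[... 842 characters left out ...]
y([0.496, 0.103]))]
reject_tray s [(0.71, array([309., 303.]), array([0.55 , 0.357]))]
reject_tray t [(0.59, array([237., 194.]), array([0.546, 0.358]))]
jar s [(0.83, array([366., 192.]), array([ 0.432, -0.078]))]
jar t [(0.65, array([388., 237.]), array([ 0.438, -0.052]))]
cream_spool s [(0.85, array([314., 202.]), array([ 0.565, -0.019])), (0.69, array([334., 228.]), array([0.513, 0.129]))]
cream_spool t [(0.65, array([368., 188.]), array([0.57 , 0.001])), (0.33, array([343., 219.]), array([0.482, 0.066]))]
round_tin s [(0.78, array([328., 192.]), array([ 0.533, -0.098]))]
round_tin t [(0.8, array([405., 205.]), array([ 0.526, -0.1  ])), (0.69, array([346., 215.]), array([0.494, 0.057]))]
```

```bash
python3 - <<'E'
import cv2
a=cv2.imread('pics/side0.png')[130:340,220:440];b=cv2.imread('pics/top0.png')[110:290,190:450]
cv2.imwrite('pics/s1.png',cv2.resize(a,None,fx=2.8,fy=2.8,interpolation=2));cv2.imwrite('pics/t1.png',cv2.resize(b,None,fx=3,fy=3,interpolation=2))
E
```

```text
(no output)
```

View pics/s1.png

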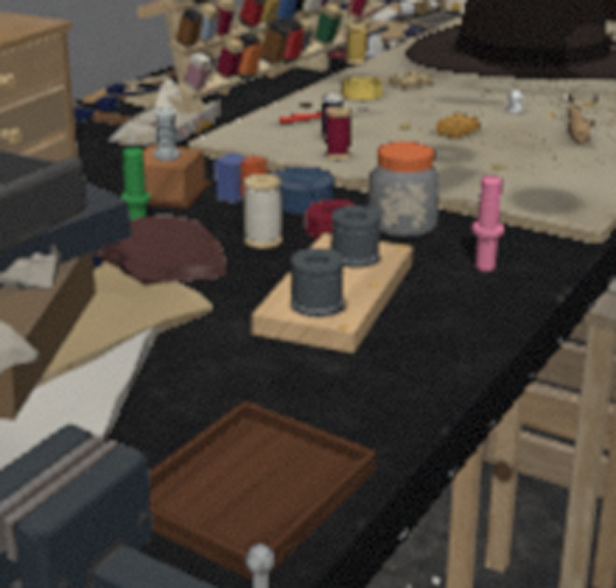

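View pics/t1.png

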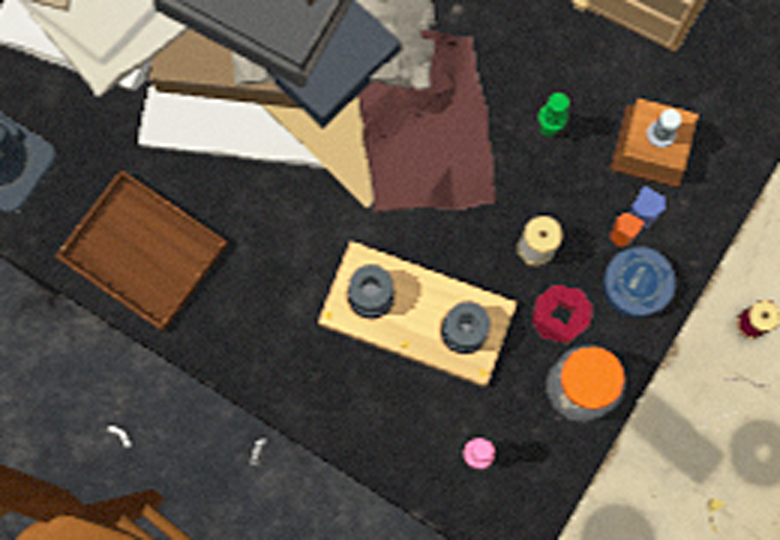

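The side view shows three gauge-shaped things: silver in the wooden stand (side 279,178; top 412,152), green (side 268,196; top 375,147) and pink (side 395,210; top 350,261). The silver one in the stand fits, and both crops confirm it. The rack holds its two dies at top px (314,204) and (345,217). The tray is at (237,194), empty and turned about 35°. Next I fit known silhouettes to the network masks.

```bash
cat >> h.py <<'E'
from scipy.optimize import least_squares
def cyl(x,y,prof):
    a=np.linspace(0,2*np.pi,40); return np.array([[x+r*np.cos(t),y+r*np.sin(t),z] for z,r in prof for t in a])
def hullc(p,P):
    q=np.array([proj(p,X) for X in P],np.float32);h=cv2.convexHull(q);m=cv2.moments(h);return np.array([m['m10']/m['m00'],m['m01']/m['m00']])
def mask(p,label,near,tol=15):
    rs=[r for r in regions_of(p,label) if np.linalg.norm(np.array(r['centre'])-near)<tol]
    if not rs: return None
    m=rs[0]['region'];v,u=np.nonzero(m);return np.array([u.mean(),v.mean()]),m.sum(),(u.min(),u.max(),v.min(),v.max())
def fit(obs,prof,x0):
    f=lambda X:np.concatenate([hullc(p,cyl(X[0],X[1],prof))-c for p,c in obs])
    r=least_squares(f,x0);return r.x,r.fun
E
python3 - <<'E'
from h import *
np.set_printoptions(precision=4,suppress=True)
s=shot('side');t=shot('top')
die=[(.01,.02),(.054,.02)]
def go(n,prof,ns,nt,x0):
    o=[];
    for p,near in((s,ns),(t,nt)):
        m=mask(p,n,near); print(n,m)
        if m: o.append((p,m[0]))
    for q in [o]+[[a] for a in o]:
        if q: print('  ',*fit(q,prof,x0))
go('die_left',die,(331,229),(314,205),(.51,.15))
go('die_right',die,(347,214),(345,217),(.48,.06))
go('gauge_grip',[(.04,.013),(.087,.009)],(279,178),(412,152),(.67,-.1))
for p,near in((s,(280,193)),(t,(406,156))):
    m=mask(p,'stand',near);print('stand',m)
rs=regions_of(t,'reject_tray')
for r in rs[:1]:
    c=cv2.findContours(r['region'].astype(np.uint8),0,2)[0];c=max(c,key=cv2.contourArea)
    b=cv2.boxPoints(cv2.minAreaRect(c));print('tray',[atz(t,u,.014)[:2] for u in b])
r=regions_of(t,'rack')[0];c=cv2.findContours(r['region'].astype(np.uint8),0,2)[0];c=max(c,key=cv2.contourArea)
print('rack',[atz(t,u,.016)[:2] for u in cv2.boxPoints(cv2.minAreaRect(c))])
# sharp crop of dies for hole
a=cv2.cvtColor(t['color'],4)[185:235,295:365];b=cv2.cvtColor(s['color'],4)[195:250,315:365]
A=np.hstack([cv2.resize(a,(420,300),interpolation=0),cv2.resize(b,(273,300),interpolation=0)]);cv2.imwrite('pics/d.png',A)
E
```

```text
die_left (array([333.1126, 231.0225]), np.int64(444), (np.int64(324), np.int64(342), np.int64(219), np.int64(243)))
die_left (array([313.4   , 206.9118]), np.int64(170), (np.int64(307), np.int64(320), np.int64(199), np.int64(214)))
   [0.5122 0.1459] [ 0.8349  0.2303  0.2226 -0.3738]
   [0.514  0.1448] [ 0. -0.]
   [0.5111 0.1464] [-0. -0.]
die_right (array([347.1582, 214.5791]), np.int64(354), (np.int64(339), np.int64(355), np.int64(204), np.int64(226)))
die_right (array([345.3788, 219.0505]), np.int64(198), (np.int64(338), np.int64(353), np.int64(211), np.int64(227)))
   [0.4821 0.0601] [ 0.2961  0.3168  0.1041 -0.2933]
   [0.4828 0.0584] [-0. -0.]
   [0.4813 0.0604] [0. 0.]
gauge_grip (array([279.0522, 178.4478]), np.int64(134), (np.int64(275), np.int64(283), np.int64(169), np.int64(187)))
gauge_grip None
   [ 0.6651 -0.1084] [-0.0022  0.2437]
   [ 0.6651 -0.1084] [-0.0022  0.2437]
stand (array([283.0311, 194.0621]), np.int64(322), (np.int64(273), np.int64(293), np.int64(184), np.int64(203)))
stand None
tray [array([0.5369, 0.4333]), array([0.6243, 0.383 ]), array([0.556 , 0.2768]), array([0.4705, 0.3279])]Traceback (most recent call last):
  File "<stdin>", line 21, in <module>
IndexError: list index out of range
```

```bash
python3 - <<'E'
from h import *
np.set_printoptions(precision=4,suppress=True)
t=shot('top');s=shot('side')
for uv in [(413,150.3)]: print(atz(t,uv,.087))
for c in [(.665,-.108)]: print(proj(t,(*c,.087)),proj(t,(*c,.042)),proj(s,(*c,.087)))
print(sense()['ee_rot'],sense()['wrist_force'],sense()['gripper_width'])
for n,z in(('stand',.02),('gauge_grip',.066)):
  for r in regions_of(t,n): print(n,r['conf'],r['centre'],atz(t,r['centre'],z))
cv2.imwrite('pics/top2.png',cv2.vconcat([cv2.cvtColor(t['color'],4)[:300],cv2.cvtColor(s['color'],4)[:300]]))
E
```

```text
[ 0.6613 -0.1097  0.087 ]
[412.3333 148.9171] [408.9696 154.032 ] [278.6068 169.6736]
[[-0.9324 -0.3614 -0.    ]
 [-0.3614  0.9324 -0.    ]
 [ 0.     -0.     -1.    ]] [ 0.3588  0.3438 -0.286 ] 1.0002580083803247
stand 0.69 [406.5, 158.5] [ 0.6589 -0.1054  0.02  ]
stand 0.45 [327.8, 215.8] [0.4909 0.1071 0.02  ]
gauge_grip 0.7 [405.0, 204.6] [ 0.5198 -0.0922  0.066 ]
gauge_grip 0.67 [373.9, 147.5] [ 0.6722 -0.0096  0.066 ]
gauge_grip 0.63 [350.3, 259.4] [0.3733 0.0471 0.066 ]
gauge_grip 0.59 [411.7, 152.4] [ 0.6622 -0.1106  0.066 ]
```

View pics/top2.png

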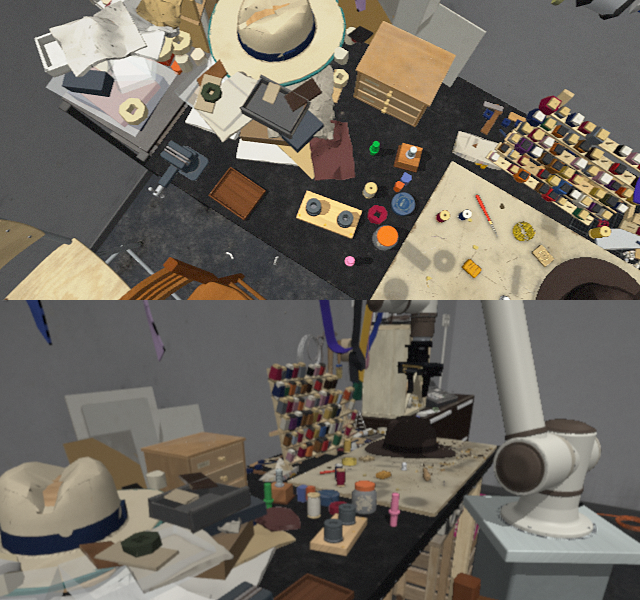

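The full view shows the chest beyond the stand (top px 415,110), the hat and the thread racks at the right. I'll swing in closer to the robot, then go over the gauge.

```bash
python3 -m pendant '[{"x":0.04,"y":0.2,"z":0.2,"claw":1},{"x":0.12,"y":0.4,"z":0.3,"rz":-0.05,"claw":1},{"x":0.24,"y":0.6,"z":0.3,"rz":-0.118,"claw":1},{"x":0.4,"y":0.8,"z":0.3,"rz":-0.118,"claw":1},{"x":0.6,"y":1,"z":0.3,"rz":-0.118,"claw":1},{"x":0.8,"y":1,"z":0.3,"rz":-0.118,"claw":1},{"x":1,"y":1,"z":0.2,"rz":-0.118,"claw":1},{"x":1,"y":1,"z":0.2,"rz":-0.118,"claw":1}]'
```

```text
$[0]: bad value
```

```bash
python3 -m pendant '[{"x":0.04,"y":0.2,"z":0.2,"rx":0,"ry":0,"rz":0,"claw":1},{"x":0.12,"y":0.4,"z":0.3,"rx":0,"ry":0,"rz":-0.05,"claw":1},{"x":0.24,"y":0.6,"z":0.3,"rx":0,"ry":0,"rz":-0.118,"claw":1},{"x":0.4,"y":0.8,"z":0.3,"rx":0,"ry":0,"rz":-0.118,"claw":1},{"x":0.6,"y":1,"z":0.3,"rx":0,"ry":0,"rz":-0.118,"claw":1},{"x":0.8,"y":1,"z":0.3,"rx":0,"ry":0,"rz":-0.118,"claw":1},{"x":1,"y":1,"z":0.2,"rx":0,"ry":0,"rz":-0.118,"claw":1},{"x":1,"y":1,"z":0.2,"rx":0,"ry":0,"rz":-0.118,"claw":1}]'; python3 -c "
from station import *;s=sense();print(s['tcp_pos'],s['ee_rot'])"
```

```text
time_s: 3.1
tcp_pos: [0.4778, -0.3313, 0.2688]
ee_rot: [[-1.0, -0.002, -0.005], [-0.002, 1.0, 0.003], [0.005, 0.003, -1.0]]
wrist_force: [-0.8, 0.3, -0.7]
gripper_width: 1.004
gripper_force: 0.0
[ 0.47777025 -0.33130645  0.2687992 ] [[-0.99998448 -0.00160917 -0.00533473]
 [-0.00162433  0.99999465  0.00283907]
 [ 0.00533013  0.00284769 -0.99998174]]
```

```bash
python3 -m pendant '[{"x":0.15,"y":0.2,"z":0,"rx":0,"ry":0,"rz":0,"claw":1},{"x":0.3,"y":0.4,"z":0,"rx":0,"ry":0,"rz":0,"claw":1},{"x":0.45,"y":0.6,"z":0,"rx":0,"ry":0,"rz":0,"claw":1},{"x":0.6,"y":0.75,"z":-0.1,"rx":0,"ry":0,"rz":0,"claw":1},{"x":0.75,"y":0.895,"z":-0.25,"rx":0,"ry":0,"rz":0,"claw":1},{"x":0.75,"y":0.895,"z":-0.45,"rx":0,"ry":0,"rz":0,"claw":1},{"x":0.75,"y":0.895,"z":-0.5,"rx":0,"ry":0,"rz":0,"claw":1},{"x":0.75,"y":0.895,"z":-0.5,"rx":0,"ry":0,"rz":0,"claw":1}]'; python3 - <<'E'
from h import *
np.set_printoptions(precision=4,suppress=True)
s=shot('side');t=shot('top');print(sense()['tcp_pos'])
for p in(s,t):
  c=sense()['tcp_pos'];u=proj(p,c);print(u)
u=proj(s,(.66,-.11,.1)).astype(int);v=proj(t,(.66,-.11,.1)).astype(int)
f=lambda p,u:cv2.resize(cv2.cvtColor(p['color'],4)[u[1]-40:u[1]+40,u[0]-40:u[0]+40],(400,400),interpolation=2)
print(u,v);cv2.imwrite('pics/g1.png',np.hstack([f(s,u),f(t,v)]))
E
```

```text
time_s: 4.1
tcp_pos: [0.6632, -0.11, 0.1484]
ee_rot: [[-1.0, 0.001, 0.0], [0.001, 1.0, -0.001], [-0.0, -0.001, -1.0]]
wrist_force: [0.9, -0.1, 0.3]
gripper_width: 1.004
gripper_force: 0.0
[ 0.6645 -0.11    0.1506]
[277.7363 146.3099]
[418.3461 141.2095]
[280 164] [414 149]
```

View pics/g1.png

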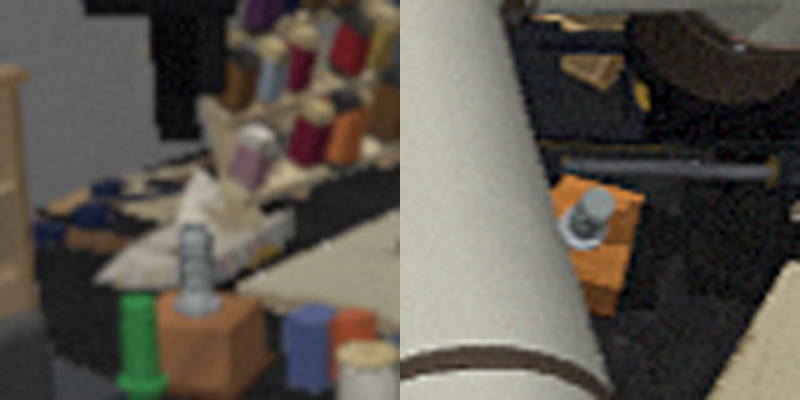

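The silver gauge stands in the brown block directly beneath the fingers (side col ~279, top ~414,149). The green one is clear. Descend and close.

```bash
python3 -m pendant '[{"x":0,"y":-0.006,"z":-0.14,"rx":0,"ry":0,"rz":0,"claw":1},{"x":0,"y":-0.006,"z":-0.3,"rx":0,"ry":0,"rz":0,"claw":1},{"x":0,"y":-0.006,"z":-0.4,"rx":0,"ry":0,"rz":0,"claw":1},{"x":0,"y":-0.006,"z":-0.4,"rx":0,"ry":0,"rz":0,"claw":0.3},{"x":0,"y":-0.006,"z":-0.4,"rx":0,"ry":0,"rz":0,"claw":0},{"x":0,"y":-0.006,"z":-0.4,"rx":0,"ry":0,"rz":0,"claw":0},{"x":0,"y":-0.006,"z":-0.4,"rx":0,"ry":0,"rz":0,"claw":0},{"x":0,"y":-0.006,"z":-0.4,"rx":0,"ry":0,"rz":0,"claw":0}]'
```

```text
time_s: 5.2
tcp_pos: [0.6636, -0.1104, 0.0481]
ee_rot: [[-1.0, 0.001, 0.001], [0.001, 1.0, 0.0], [-0.001, 0.0, -1.0]]
wrist_force: [0.3, 0.4, -0.6]
gripper_width: 0.517
gripper_force: 0.0
```

```bash
python3 -m pendant '[{"x":0,"y":0,"z":0,"rx":0,"ry":0,"rz":0,"claw":0},{"x":0,"y":0,"z":0,"rx":0,"ry":0,"rz":0,"claw":0},{"x":0,"y":0,"z":0,"rx":0,"ry":0,"rz":0,"claw":0},{"x":0,"y":0,"z":0,"rx":0,"ry":0,"rz":0,"claw":0},{"x":0,"y":0,"z":0,"rx":0,"ry":0,"rz":0,"claw":0},{"x":0,"y":0,"z":0,"rx":0,"ry":0,"rz":0,"claw":0},{"x":0,"y":0,"z":0,"rx":0,"ry":0,"rz":0,"claw":0},{"x":0,"y":0,"z":0,"rx":0,"ry":0,"rz":0,"claw":0}]'
```

```text
time_s: 6.2
tcp_pos: [0.6633, -0.1105, 0.0475]
ee_rot: [[-1.0, 0.001, -0.0], [0.001, 1.0, -0.0], [0.0, -0.0, -1.0]]
wrist_force: [0.3, 0.5, -1.0]
gripper_width: 0.194
gripper_force: 30.0
```

```bash
python3 -m pendant '[{"x":0,"y":0,"z":0.15,"rx":0,"ry":0,"rz":0,"claw":0},{"x":0,"y":0,"z":0.35,"rx":0,"ry":0,"rz":0,"claw":0},{"x":-0.05,"y":0.1,"z":0.5,"rx":0,"ry":0,"rz":0,"claw":0},{"x":-0.17,"y":0.3,"z":0.5,"rx":0,"ry":0,"rz":0,"claw":0},{"x":-0.3,"y":0.5,"z":0.5,"rx":0,"ry":0,"rz":0,"claw":0},{"x":-0.45,"y":0.7,"z":0.5,"rx":0,"ry":0,"rz":0,"claw":0},{"x":-0.58,"y":0.9,"z":0.45,"rx":0,"ry":0,"rz":0,"claw":0},{"x":-0.606,"y":1,"z":0.4,"rx":0,"ry":0,"rz":0,"claw":0}]'
python3 -m pendant '[{"x":0,"y":0.02,"z":-0.05,"rx":0,"ry":0,"rz":0,"claw":0},{"x":0,"y":0.026,"z":-0.1,"rx":0,"ry":0,"rz":0,"claw":0},{"x":0,"y":0.026,"z":-0.12,"rx":0,"ry":0,"rz":0,"claw":0},{"x":0,"y":0.026,"z":-0.12,"rx":0,"ry":0,"rz":0,"claw":0},{"x":0,"y":0.026,"z":-0.12,"rx":0,"ry":0,"rz":0,"claw":0},{"x":0,"y":0.026,"z":-0.12,"rx":0,"ry":0,"rz":0,"claw":0},{"x":0,"y":0.026,"z":-0.12,"rx":0,"ry":0,"rz":0,"claw":0},{"x":0,"y":0.026,"z":-0.12,"rx":0,"ry":0,"rz":0,"claw":0}]'
python3 - <<'E'
from h import *
np.set_printoptions(precision=4,suppress=True)
s=shot('side');t=shot('top');c=np.array(sense()['tcp_pos']);print(c)
for n in ('gauge_grip','gauge_nose','die_left','die_left_mouth'):
  print(n,[(round(r['conf'],2),r['centre']) for r in search_frame(s,n)[:3]],[(round(r['conf'],2),r['centre']) for r in search_frame(t,n)[:3]])
print('nose exp',proj(s,c-[0,0,.041]),'die mouth',proj(s,(.512,.146,.054)),proj(t,(.512,.146,.054)))
f=lambda p,u:cv2.resize(cv2.cvtColor(p['color'],4)[u[1]-35:u[1]+35,u[0]-35:u[0]+35],(400,400),interpolation=2)
u=proj(s,(.512,.146,.07)).astype(int);v=proj(t,(.512,.146,.07)).astype(int);print(u,v);cv2.imwrite('pics/g2.png',np.hstack([f(s,u),f(t,v)]))
E
```

```text
time_s: 7.2
tcp_pos: [0.5099, 0.1413, 0.1479]
ee_rot: [[-1.0, -0.002, 0.0], [-0.002, 1.0, 0.001], [-0.0, 0.001, -1.0]]
wrist_force: [1.1, -0.3, -0.5]
gripper_width: 0.199
gripper_force: 30.0
time_s: 8.2
tcp_pos: [0.512, 0.1461, 0.1177]
ee_rot: [[-1.0, 0.001, 0.0], [0.001, 1.0, 0.0], [-0.0, 0.0, -1.0]]
wrist_force: [0.1, 0.8, -0.7]
gripper_width: 0.201
gripper_force: 30.0
[0.5119 0.1461 0.1176]
gauge_grip [(0.73, [395.6, 210.6])] [(0.53, [349.9, 262.3])]
gauge_nose [(0.7, [397.3, 211.6]), (0.62, [268.9, 193.6])] []
die_left [(0.88, [332.3, 229.3])] [(0.42, [231.2, 183.6]), (0.38, [311.3, 210.1]), (0.19, [345.4, 216.7])]
die_left_mouth [(0.92, [330.4, 231.8])] []
nose exp [334.176  212.0116] die mouth [334.0808 221.8364] [313.4754 205.245 ]
[334 214] [313 204]
```

View pics/g2.png

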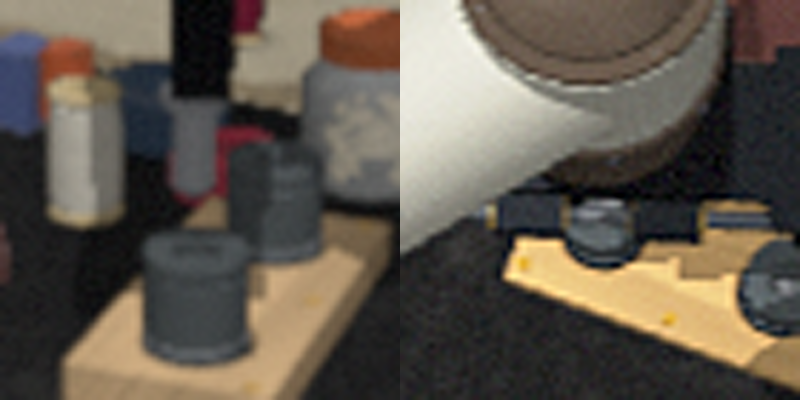

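Side crop: pin centre col 333.5, die hole centre 333.6, so they're aligned. I'll lower until the nose is 5 mm below the rim level and check the force.

```bash
python3 -m pendant '[{"x":0,"y":0,"z":-0.03,"rx":0,"ry":0,"rz":0,"claw":0},{"x":0,"y":0,"z":-0.06,"rx":0,"ry":0,"rz":0,"claw":0},{"x":0,"y":0,"z":-0.08,"rx":0,"ry":0,"rz":0,"claw":0},{"x":0,"y":0,"z":-0.09,"rx":0,"ry":0,"rz":0,"claw":0},{"x":0,"y":0,"z":-0.1,"rx":0,"ry":0,"rz":0,"claw":0},{"x":0,"y":0,"z":-0.112,"rx":0,"ry":0,"rz":0,"claw":0},{"x":0,"y":0,"z":-0.112,"rx":0,"ry":0,"rz":0,"claw":0},{"x":0,"y":0,"z":-0.112,"rx":0,"ry":0,"rz":0,"claw":0}]'
```

```text
time_s: 9.7
tcp_pos: [0.5123, 0.1462, 0.0904]
ee_rot: [[-1.0, 0.001, 0.001], [0.001, 1.0, 0.0], [-0.001, 0.0, -1.0]]
wrist_force: [-2.0, 0.5, 5.0]
gripper_width: 0.198
gripper_force: 30.0
```

```bash
python3 -m pendant '[{"x":-0.002,"y":0,"z":0,"rx":0,"ry":0,"rz":0,"claw":0},{"x":-0.004,"y":0,"z":0,"rx":0,"ry":0,"rz":0,"claw":0},{"x":-0.006,"y":0,"z":0,"rx":0,"ry":0,"rz":0,"claw":0},{"x":-0.006,"y":0,"z":0,"rx":0,"ry":0,"rz":0,"claw":0},{"x":-0.006,"y":0,"z":0,"rx":0,"ry":0,"rz":0,"claw":0},{"x":-0.006,"y":0,"z":0,"rx":0,"ry":0,"rz":0,"claw":0},{"x":-0.006,"y":0,"z":0,"rx":0,"ry":0,"rz":0,"claw":0},{"x":-0.006,"y":0,"z":0,"rx":0,"ry":0,"rz":0,"claw":0}]'
python3 - <<'E'
from h import *
s=shot('side');print(sense()['wrist_force'],sense()['moment'])
cv2.imwrite('pics/g3.png',cv2.resize(cv2.cvtColor(s['color'],4)[175:255,300:370],(560,600),interpolation=2))
E
```

```text
time_s: 10.7
tcp_pos: [0.5104, 0.146, 0.0895]
ee_rot: [[-1.0, 0.001, -0.0], [0.001, 1.0, -0.0], [0.0, -0.0, -1.0]]
wrist_force: [0.7, 0.7, -0.6]
gripper_width: 0.203
gripper_force: 30.0
[ 0.39531605  0.60359148 -0.22891133] [ 0.24370616 -0.17868362 -0.00476019]
```

View pics/g3.png

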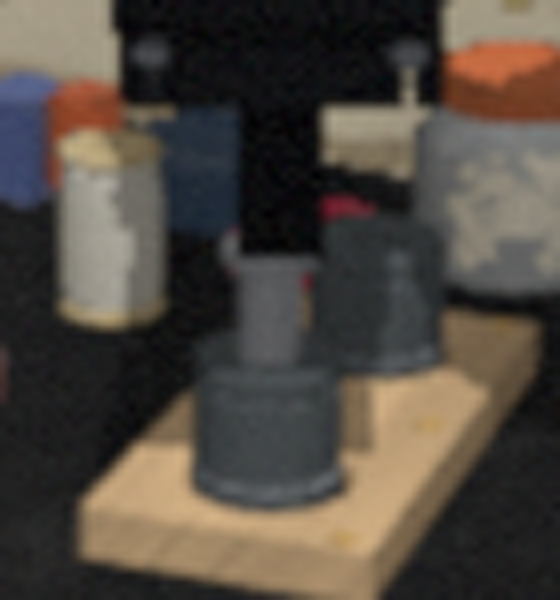

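The contact force vanished after the shift and the pin is inside the mouth (crop 270,360). Next I probe 2.5 mm past the tight-ledge level.

```bash
python3 -m pendant '[{"x":0,"y":0,"z":-0.01,"rx":0,"ry":0,"rz":0,"claw":0},{"x":0,"y":0,"z":-0.02,"rx":0,"ry":0,"rz":0,"claw":0},{"x":0,"y":0,"z":-0.03,"rx":0,"ry":0,"rz":0,"claw":0},{"x":0,"y":0,"z":-0.04,"rx":0,"ry":0,"rz":0,"claw":0},{"x":0,"y":0,"z":-0.046,"rx":0,"ry":0,"rz":0,"claw":0},{"x":0,"y":0,"z":-0.052,"rx":0,"ry":0,"rz":0,"claw":0},{"x":0,"y":0,"z":-0.052,"rx":0,"ry":0,"rz":0,"claw":0},{"x":0,"y":0,"z":-0.052,"rx":0,"ry":0,"rz":0,"claw":0}]'
```

```text
time_s: 11.75
tcp_pos: [0.5103, 0.146, 0.0764]
ee_rot: [[-1.0, 0.001, -0.0], [0.001, 1.0, -0.0], [0.0, -0.0, -1.0]]
wrist_force: [0.5, 1.6, -1.0]
gripper_width: 0.202
gripper_force: 30.0
```

```bash
python3 -m pendant '[{"x":0,"y":0,"z":-0.005,"rx":0,"ry":0,"rz":0,"claw":0},{"x":0,"y":0,"z":-0.01,"rx":0,"ry":0,"rz":0,"claw":0},{"x":0,"y":0,"z":-0.015,"rx":0,"ry":0,"rz":0,"claw":0},{"x":0,"y":0,"z":-0.02,"rx":0,"ry":0,"rz":0,"claw":0},{"x":0,"y":0,"z":-0.02,"rx":0,"ry":0,"rz":0,"claw":0},{"x":0,"y":0,"z":-0.02,"rx":0,"ry":0,"rz":0,"claw":0},{"x":0,"y":0,"z":-0.02,"rx":0,"ry":0,"rz":0,"claw":0},{"x":0,"y":0,"z":-0.02,"rx":0,"ry":0,"rz":0,"claw":0}]'
```

```text
time_s: 12.75
tcp_pos: [0.5104, 0.146, 0.0715]
ee_rot: [[-1.0, 0.001, -0.0], [0.001, 1.0, -0.0], [0.0, -0.0, -1.0]]
wrist_force: [0.8, 1.0, -1.5]
gripper_width: 0.197
gripper_force: 30.0
```

Still free 7 mm below the ledge level, so left is the good one. Now down until it stops.

```bash
python3 -m pendant '[{"x":0,"y":0,"z":-0.015,"rx":0,"ry":0,"rz":0,"claw":0},{"x":0,"y":0,"z":-0.03,"rx":0,"ry":0,"rz":0,"claw":0},{"x":0,"y":0,"z":-0.036,"rx":0,"ry":0,"rz":0,"claw":0},{"x":0,"y":0,"z":-0.04,"rx":0,"ry":0,"rz":0,"claw":0},{"x":0,"y":0,"z":-0.044,"rx":0,"ry":0,"rz":0,"claw":0},{"x":0,"y":0,"z":-0.048,"rx":0,"ry":0,"rz":0,"claw":0},{"x":0,"y":0,"z":-0.048,"rx":0,"ry":0,"rz":0,"claw":0},{"x":0,"y":0,"z":-0.048,"rx":0,"ry":0,"rz":0,"claw":0}]'
```

```text
time_s: 13.75
tcp_pos: [0.5107, 0.1463, 0.0599]
ee_rot: [[-1.0, 0.001, 0.001], [0.001, 1.0, 0.001], [-0.001, 0.001, -1.0]]
wrist_force: [0.5, 3.9, 3.9]
gripper_width: 0.199
gripper_force: 30.0
```

It seats at TCP z 0.060 with about 5 N (home expected at 0.061). Lift out and move over the right die.

```bash
python3 -m pendant '[{"x":0,"y":0.003,"z":0.05,"rx":0,"ry":0,"rz":0,"claw":0},{"x":0,"y":0.003,"z":0.15,"rx":0,"ry":0,"rz":0,"claw":0},{"x":0,"y":0.003,"z":0.25,"rx":0,"ry":0,"rz":0,"claw":0},{"x":-0.02,"y":-0.06,"z":0.27,"rx":0,"ry":0,"rz":0,"claw":0},{"x":-0.08,"y":-0.24,"z":0.27,"rx":0,"ry":0,"rz":0,"claw":0},{"x":-0.122,"y":-0.341,"z":0.25,"rx":0,"ry":0,"rz":0,"claw":0},{"x":-0.122,"y":-0.341,"z":0.22,"rx":0,"ry":0,"rz":0,"claw":0},{"x":-0.122,"y":-0.341,"z":0.22,"rx":0,"ry":0,"rz":0,"claw":0}]'
python3 - <<'E'
from h import *
np.set_printoptions(precision=4,suppress=True)
s=shot('side');print(sense()['wrist_force'],sense()['tcp_pos'])
m=mask(s,'die_left',(333,231));print(m)
if m: print(fit([(s,m[0])],[(.01,.02),(.054,.02)],(.51,.146)))
cv2.imwrite('pics/g4.png',cv2.resize(cv2.cvtColor(s['color'],4)[165:255,305:380],(500,600),interpolation=2))
E
```

```text
time_s: 14.75
tcp_pos: [0.4788, 0.0599, 0.1134]
ee_rot: [[-1.0, 0.002, -0.003], [0.002, 1.0, -0.001], [0.003, -0.001, -1.0]]
wrist_force: [-0.8, 0.2, -0.8]
gripper_width: 0.194
gripper_force: 30.0
[ 0.5803  0.206  -0.9919] [0.4795 0.0605 0.1139]
(array([334.1848, 231.0237]), np.int64(422), (np.int64(325), np.int64(343), np.int64(219), np.int64(243)))
(array([0.5117, 0.1448]), array([-0., -0.]))
```

View pics/g4.png

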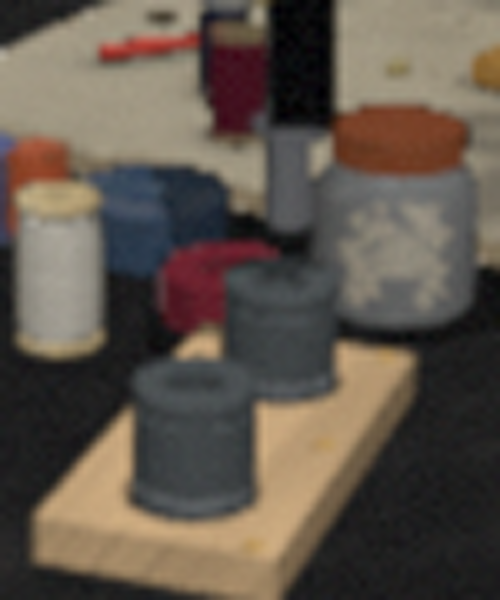

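Left die still sits in its pocket. The pin is over the right die with about the same image offset at which it seated on the left. Lowering gently.

```bash
python3 -m pendant '[{"x":0,"y":0,"z":-0.03,"rx":0,"ry":0,"rz":0,"claw":0},{"x":0,"y":0,"z":-0.06,"rx":0,"ry":0,"rz":0,"claw":0},{"x":0,"y":0,"z":-0.072,"rx":0,"ry":0,"rz":0,"claw":0},{"x":0,"y":0,"z":-0.08,"rx":0,"ry":0,"rz":0,"claw":0},{"x":0,"y":0,"z":-0.09,"rx":0,"ry":0,"rz":0,"claw":0},{"x":0,"y":0,"z":-0.098,"rx":0,"ry":0,"rz":0,"claw":0},{"x":0,"y":0,"z":-0.098,"rx":0,"ry":0,"rz":0,"claw":0},{"x":0,"y":0,"z":-0.098,"rx":0,"ry":0,"rz":0,"claw":0}]'
```

```text
time_s: 15.85
tcp_pos: [0.48, 0.0608, 0.0901]
ee_rot: [[-1.0, 0.001, 0.0], [0.001, 1.0, 0.0], [-0.0, 0.0, -1.0]]
wrist_force: [0.2, 1.1, -1.1]
gripper_width: 0.197
gripper_force: 30.0
```

```bash
python3 -m pendant '[{"x":0,"y":0,"z":-0.01,"rx":0,"ry":0,"rz":0,"claw":0},{"x":0,"y":0,"z":-0.02,"rx":0,"ry":0,"rz":0,"claw":0},{"x":0,"y":0,"z":-0.03,"rx":0,"ry":0,"rz":0,"claw":0},{"x":0,"y":0,"z":-0.04,"rx":0,"ry":0,"rz":0,"claw":0},{"x":0,"y":0,"z":-0.046,"rx":0,"ry":0,"rz":0,"claw":0},{"x":0,"y":0,"z":-0.05,"rx":0,"ry":0,"rz":0,"claw":0},{"x":0,"y":0,"z":-0.05,"rx":0,"ry":0,"rz":0,"claw":0},{"x":0,"y":0,"z":-0.05,"rx":0,"ry":0,"rz":0,"claw":0}]'
```

```text
time_s: 16.85
tcp_pos: [0.4803, 0.061, 0.0779]
ee_rot: [[-1.0, 0.001, 0.001], [0.001, 1.0, 0.0], [-0.001, 0.0, -1.0]]
wrist_force: [-0.2, 1.8, 2.9]
gripper_width: 0.2
gripper_force: 30.0
```

Stopped on the ledge at TCP z 0.078 (18 mm above home, ~4 N), so the right die is the tight one. Back to the left.

```bash
python3 -m pendant '[{"x":0,"y":0,"z":0.05,"rx":0,"ry":0,"rz":0,"claw":0},{"x":0,"y":0,"z":0.15,"rx":0,"ry":0,"rz":0,"claw":0},{"x":0.02,"y":0.06,"z":0.18,"rx":0,"ry":0,"rz":0,"claw":0},{"x":0.08,"y":0.24,"z":0.18,"rx":0,"ry":0,"rz":0,"claw":0},{"x":0.122,"y":0.343,"z":0.16,"rx":0,"ry":0,"rz":0,"claw":0},{"x":0.122,"y":0.343,"z":0.14,"rx":0,"ry":0,"rz":0,"claw":0},{"x":0.122,"y":0.343,"z":0.14,"rx":0,"ry":0,"rz":0,"claw":0},{"x":0.122,"y":0.343,"z":0.14,"rx":0,"ry":0,"rz":0,"claw":0}]'
python3 -m pendant '[{"x":0,"y":0,"z":-0.03,"rx":0,"ry":0,"rz":0,"claw":0},{"x":0,"y":0,"z":-0.05,"rx":0,"ry":0,"rz":0,"claw":0},{"x":0,"y":0,"z":-0.06,"rx":0,"ry":0,"rz":0,"claw":0},{"x":0,"y":0,"z":-0.07,"rx":0,"ry":0,"rz":0,"claw":0},{"x":0,"y":0,"z":-0.08,"rx":0,"ry":0,"rz":0,"claw":0},{"x":0,"y":0,"z":-0.09,"rx":0,"ry":0,"rz":0,"claw":0},{"x":0,"y":0,"z":-0.09,"rx":0,"ry":0,"rz":0,"claw":0},{"x":0,"y":0,"z":-0.09,"rx":0,"ry":0,"rz":0,"claw":0}]'
```

```text
time_s: 17.85
tcp_pos: [0.5098, 0.1457, 0.1122]
ee_rot: [[-1.0, 0.002, -0.001], [0.002, 1.0, -0.001], [0.001, -0.001, -1.0]]
wrist_force: [-0.3, -0.5, -0.4]
gripper_width: 0.198
gripper_force: 30.0
time_s: 18.85
tcp_pos: [0.5102, 0.1464, 0.0899]
ee_rot: [[-1.0, 0.001, -0.001], [0.001, 1.0, -0.0], [0.001, -0.0, -1.0]]
wrist_force: [-0.2, -0.0, -1.8]
gripper_width: 0.199
gripper_force: 30.0
```

Entered freely. Going home (−30 mm), slower at the end.

```bash
python3 -m pendant '[{"x":0,"y":0,"z":-0.02,"rx":0,"ry":0,"rz":0,"claw":0},{"x":0,"y":0,"z":-0.05,"rx":0,"ry":0,"rz":0,"claw":0},{"x":0,"y":0,"z":-0.08,"rx":0,"ry":0,"rz":0,"claw":0},{"x":0,"y":0,"z":-0.1,"rx":0,"ry":0,"rz":0,"claw":0},{"x":0,"y":0,"z":-0.11,"rx":0,"ry":0,"rz":0,"claw":0},{"x":0,"y":0,"z":-0.116,"rx":0,"ry":0,"rz":0,"claw":0},{"x":0,"y":0,"z":-0.12,"rx":0,"ry":0,"rz":0,"claw":0},{"x":0,"y":0,"z":-0.12,"rx":0,"ry":0,"rz":0,"claw":0}]'
```

```text
time_s: 19.85
tcp_pos: [0.5104, 0.1465, 0.0604]
ee_rot: [[-1.0, 0.001, 0.0], [0.001, 1.0, -0.0], [-0.0, -0.0, -1.0]]
wrist_force: [-2.0, -1.0, 3.3]
gripper_width: 0.197
gripper_force: 30.0
```

```bash
python3 -m pendant '[{"x":0,"y":0,"z":0.002,"rx":0,"ry":0,"rz":0,"claw":0.5},{"x":0,"y":0,"z":0.002,"rx":0,"ry":0,"rz":0,"claw":0.6},{"x":0,"y":0,"z":0.002,"rx":0,"ry":0,"rz":0,"claw":0.6},{"x":0,"y":0,"z":0.002,"rx":0,"ry":0,"rz":0,"claw":0.6},{"x":0,"y":0,"z":0.002,"rx":0,"ry":0,"rz":0,"claw":0.6},{"x":0,"y":0,"z":0.05,"rx":0,"ry":0,"rz":0,"claw":0.6},{"x":0,"y":0,"z":0.2,"rx":0,"ry":0,"rz":0,"claw":0.6},{"x":0,"y":0,"z":0.4,"rx":0,"ry":0,"rz":0,"claw":0.7}]'; python3 -c "
from station import *;s=sense();print(s['joints'])"
```

```text
time_s: 20.85
tcp_pos: [0.5098, 0.1461, 0.161]
ee_rot: [[-1.0, 0.001, -0.002], [0.001, 1.0, -0.001], [0.002, -0.001, -1.0]]
wrist_force: [1.2, -0.0, 1.4]
gripper_width: 0.648
gripper_force: 0.0
[ 3.35314300e+01  1.61072000e+01 -1.78985420e+01  2.86327836e-03
 -5.61246264e+01 -1.23580392e+02]
```

```bash
python3 -m pendant '[{"x":-0.02,"y":-0.06,"z":0,"rx":0,"ry":0,"rz":0.055,"claw":0.7},{"x":-0.05,"y":-0.15,"z":0,"rx":0,"ry":0,"rz":0.11,"claw":0.7},{"x":-0.08,"y":-0.24,"z":0,"rx":0,"ry":0,"rz":0.165,"claw":0.7},{"x":-0.12,"y":-0.342,"z":0,"rx":0,"ry":0,"rz":0.22,"claw":0.7},{"x":-0.12,"y":-0.342,"z":0,"rx":0,"ry":0,"rz":0.275,"claw":0.7},{"x":-0.12,"y":-0.342,"z":0,"rx":0,"ry":0,"rz":0.33,"claw":0.7},{"x":-0.12,"y":-0.342,"z":-0.1,"rx":0,"ry":0,"rz":0.393,"claw":0.7},{"x":-0.12,"y":-0.342,"z":-0.2,"rx":0,"ry":0,"rz":0.393,"claw":0.7}]'
python3 - <<'E'
from h import *
np.set_printoptions(precision=4,suppress=True)
s=shot('side');t=shot('top');print(sense()['wrist_force'],sense()['tcp_pos'])
for p,n in((s,(347,214)),(t,(345,217))):
  m=mask(p,'die_right',n);print(m)
  if m: print(fit([(p,m[0])],[(.01,.02),(.054,.02)],(.48,.06)))
f=lambda p,u:cv2.resize(cv2.cvtColor(p['color'],4)[u[1]-45:u[1]+45,u[0]-30:u[0]+30],(400,600),interpolation=2)
cv2.imwrite('pics/g5.png',np.hstack([f(s,(343,205)),f(t,(330,212))]))
E
```

```text
time_s: 21.85
tcp_pos: [0.481, 0.0612, 0.1107]
ee_rot: [[-0.329, -0.944, 0.002], [-0.944, 0.329, 0.001], [-0.002, -0.002, -1.0]]
wrist_force: [-0.0, -0.3, -0.6]
gripper_width: 0.697
gripper_force: 0.0
[-0.0745 -0.4851 -0.4066] [0.4787 0.0604 0.1086]
(array([347.2   , 213.7156]), np.int64(320), (np.int64(339), np.int64(355), np.int64(204), np.int64(225)))
(array([0.4826, 0.0534]), array([-0.,  0.]))
None
```

View pics/g5.png

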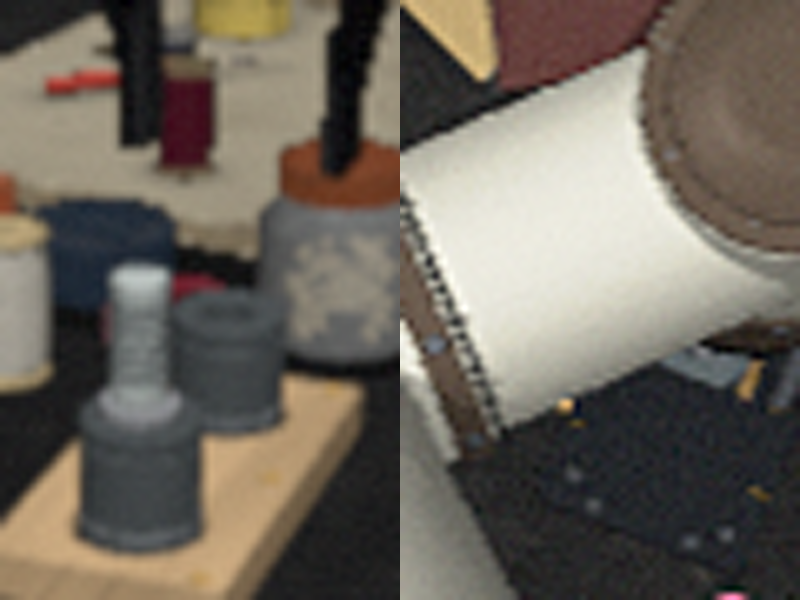

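Gauge stands home in the left die (shoulder on top, crop 142,400), and the fingers straddle the right die. Descend and grasp.

```bash
python3 -m pendant '[{"x":0,"y":0,"z":-0.1,"rx":0,"ry":0,"rz":0,"claw":0.7},{"x":0,"y":0,"z":-0.22,"rx":0,"ry":0,"rz":0,"claw":0.7},{"x":0,"y":0,"z":-0.32,"rx":0,"ry":0,"rz":0,"claw":0.7},{"x":0,"y":0,"z":-0.352,"rx":0,"ry":0,"rz":0,"claw":0.7},{"x":0,"y":0,"z":-0.352,"rx":0,"ry":0,"rz":0,"claw":0.3},{"x":0,"y":0,"z":-0.352,"rx":0,"ry":0,"rz":0,"claw":0.3},{"x":0,"y":0,"z":-0.352,"rx":0,"ry":0,"rz":0,"claw":0.3},{"x":0,"y":0,"z":-0.352,"rx":0,"ry":0,"rz":0,"claw":0.3}]'
```

```text
time_s: 23.05
tcp_pos: [0.482, 0.0616, 0.0232]
ee_rot: [[-0.33, -0.944, 0.004], [-0.944, 0.33, 0.001], [-0.002, -0.003, -1.0]]
wrist_force: [2.9, -0.1, 3.6]
gripper_width: 0.453
gripper_force: 30.0
```

```bash
python3 -m pendant '[{"x":0,"y":0,"z":0.1,"rx":0,"ry":0,"rz":0,"claw":0.3},{"x":0,"y":0,"z":0.3,"rx":0,"ry":0,"rz":0,"claw":0.3},{"x":0,"y":0,"z":0.5,"rx":0,"ry":0,"rz":0,"claw":0.3},{"x":0,"y":0.1,"z":0.56,"rx":0,"ry":0,"rz":0,"claw":0.3},{"x":0.05,"y":0.3,"z":0.56,"rx":0,"ry":0,"rz":0,"claw":0.3},{"x":0.12,"y":0.53,"z":0.56,"rx":0,"ry":0,"rz":0,"claw":0.3},{"x":0.19,"y":0.75,"z":0.56,"rx":0,"ry":0,"rz":0,"claw":0.3},{"x":0.266,"y":0.95,"z":0.56,"rx":0,"ry":0,"rz":0,"claw":0.3}]'
python3 -m pendant '[{"x":0,"y":0.226,"z":-0.1,"rx":0,"ry":0,"rz":0,"claw":0.3},{"x":0,"y":0.226,"z":-0.25,"rx":0,"ry":0,"rz":0,"claw":0.3},{"x":0,"y":0.226,"z":-0.4,"rx":0,"ry":0,"rz":0,"claw":0.3},{"x":0,"y":0.226,"z":-0.48,"rx":0,"ry":0,"rz":0,"claw":0.3},{"x":0,"y":0.226,"z":-0.48,"rx":0,"ry":0,"rz":0,"claw":0.3},{"x":0,"y":0.226,"z":-0.48,"rx":0,"ry":0,"rz":0,"claw":0.3},{"x":0,"y":0.226,"z":-0.48,"rx":0,"ry":0,"rz":0,"claw":0.3},{"x":0,"y":0.226,"z":-0.48,"rx":0,"ry":0,"rz":0,"claw":0.3}]'
python3 - <<'E'
from h import *
s=shot('side');t=shot('top');print(sense()['wrist_force'],sense()['tcp_pos'])
f=lambda p,u:cv2.resize(cv2.cvtColor(p['color'],4)[u[1]-60:u[1]+60,u[0]-40:u[0]+40],(400,600),interpolation=2)
cv2.imwrite('pics/g6.png',np.hstack([f(s,(310,275)),f(t,(245,190))]))
E
```

```text
time_s: 24.05
tcp_pos: [0.546, 0.3, 0.161]
ee_rot: [[-0.331, -0.944, -0.003], [-0.944, 0.331, -0.001], [0.002, 0.002, -1.0]]
wrist_force: [1.2, -0.7, -2.8]
gripper_width: 0.451
gripper_force: 30.0
time_s: 25.05
tcp_pos: [0.5472, 0.3553, 0.0432]
ee_rot: [[-0.331, -0.944, 0.001], [-0.944, 0.331, 0.001], [-0.002, -0.001, -1.0]]
wrist_force: [-1.2, -0.0, -3.3]
gripper_width: 0.451
gripper_force: 30.0
[-0.16143785  1.39155242 -1.59673227] [0.54706093 0.35516352 0.04273773]
```

View pics/g6.png

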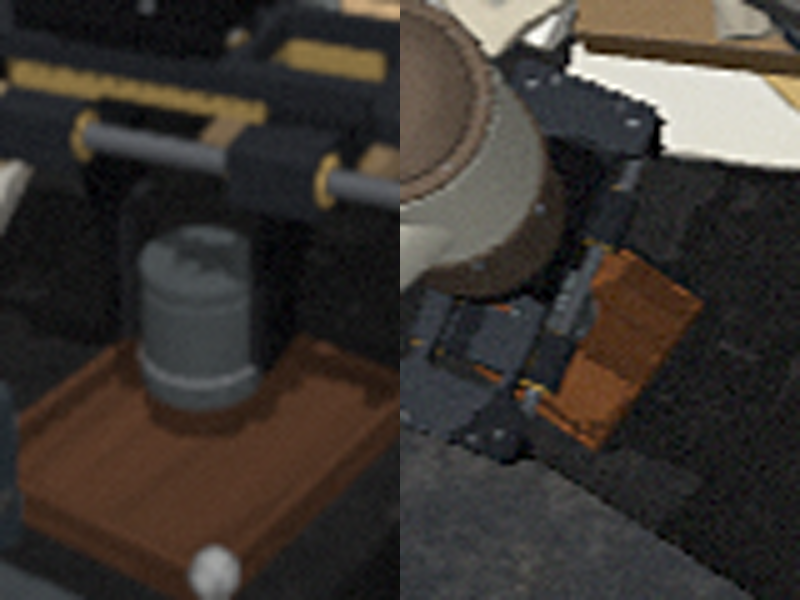

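The die hangs upright over the tray, well inside its walls. Lower.

```bash
python3 -m pendant '[{"x":0,"y":0,"z":-0.03,"rx":0,"ry":0,"rz":0,"claw":0.3},{"x":0,"y":0,"z":-0.06,"rx":0,"ry":0,"rz":0,"claw":0.3},{"x":0,"y":0,"z":-0.08,"rx":0,"ry":0,"rz":0,"claw":0.3},{"x":0,"y":0,"z":-0.092,"rx":0,"ry":0,"rz":0,"claw":0.3},{"x":0,"y":0,"z":-0.098,"rx":0,"ry":0,"rz":0,"claw":0.3},{"x":0,"y":0,"z":-0.101,"rx":0,"ry":0,"rz":0,"claw":0.3},{"x":0,"y":0,"z":-0.101,"rx":0,"ry":0,"rz":0,"claw":0.3},{"x":0,"y":0,"z":-0.101,"rx":0,"ry":0,"rz":0,"claw":0.3}]'
```

```text
time_s: 26.15
tcp_pos: [0.5468, 0.3549, 0.0174]
ee_rot: [[-0.331, -0.944, 0.0], [-0.944, 0.331, -0.0], [0.0, -0.0, -1.0]]
wrist_force: [-1.7, -1.2, 3.9]
gripper_width: 0.459
gripper_force: 30.0
```

Contact (~6 N). Release with a small opening and retreat.

```bash
python3 -m pendant '[{"x":0,"y":0,"z":0,"rx":0,"ry":0,"rz":0,"claw":0.55},{"x":0,"y":0,"z":0,"rx":0,"ry":0,"rz":0,"claw":0.6},{"x":0,"y":0,"z":0,"rx":0,"ry":0,"rz":0,"claw":0.6},{"x":0,"y":0,"z":0,"rx":0,"ry":0,"rz":0,"claw":0.6},{"x":0,"y":0,"z":0.05,"rx":0,"ry":0,"rz":0,"claw":0.6},{"x":0,"y":0,"z":0.2,"rx":0,"ry":0,"rz":0,"claw":0.6},{"x":0,"y":0,"z":0.4,"rx":0,"ry":0,"rz":0,"claw":0.6},{"x":0,"y":0,"z":0.6,"rx":0,"ry":0,"rz":0,"claw":0.6}]'
python3 - <<'E'
from h import *
s=shot('side');print(sense()['wrist_force'],sense()['tcp_pos'])
cv2.imwrite('pics/g7.png',cv2.resize(cv2.cvtColor(s['color'],4)[170:340,230:420],None,fx=3.5,fy=3.5,interpolation=2))
E
```

```text
time_s: 27.15
tcp_pos: [0.547, 0.355, 0.1693]
ee_rot: [[-0.331, -0.944, 0.001], [-0.944, 0.331, 0.001], [-0.001, -0.001, -1.0]]
wrist_force: [0.1, 0.8, -0.7]
gripper_width: 0.599
gripper_force: 0.0
[1.99514504 0.98942444 6.51754647] [0.55053081 0.35718843 0.17813034]
```

View pics/g7.png

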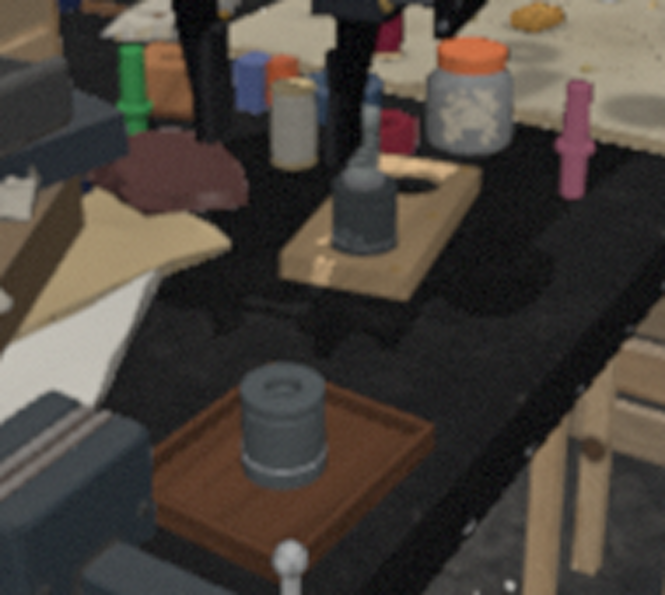

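The reject die stands upright in the tray (crop 285,430) and the gauge is home in the left die in its pocket (crop 365,200). Jar, spool and tin look untouched.

```bash
python3 -c "
from station import *
print(finish_job())"
```

```text
the job is handed in; nothing more can be done
None
```

The job is handed in: the right die was the tight one and now stands upright in the reject tray, and the gauge stands fully home in the left die, still in its rack pocket, with the jar, spool and tin not touched (about 27 s used).

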